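Set the long optical cell in the photometer's light path

ROBOT

A 6-joint arm with a two-finger parallel gripper is mounted at the origin on a cart in front of the work surface, level with it; the furniture and walls round the work are solid. World frame = base frame: x ahead of the robot, y to its left, z up, the work surface at z = 0. Lengths are in m, angles in degrees, forces in N, time in s.
With the tool pointing down it reaches from about 0.3 to 0.75 m from the base axis. Payload 8.5 kg.
Tool frame: the origin (TCP) lies between the finger pads; the fingertips stand env.finger_overhang ahead of it and the grasp point (between the pads) lies 2 mm behind it (env.finger_overhang is the distance from the TCP to the fingertips, in m); z points along the fingers, y is the line along which they close (so a half turn about z gives the same grasp; the last joint's range is limited). The gripper opens to 85 mm and grips with 20 to 120 N. Pads are 22 mm wide; open, the fingers measure 114 mm over their backs; the gripper's body (76 mm by 85 mm) begins 54 mm behind the grasp point. The pads swing forward as they close: fully open they stand 13 mm farther back than shut.
Start: joints at [-81.893, 21.807, 74.336, -0, 83.858, -12.336], TCP at [0.192, -0.515, 0.248] pointing down, gripper open.
Joint ranges: [-178.18, 178.18], [-50.72, 133.34], [12.68, 142.11], [-81.47, 261.47], [9.98, 163.14], [-165.26, 165.26]. Speed limits (degrees/s): [136.94, 136.94, 180, 180, 180, 180].

INTERFACE

Orientations are given as a 3x3 rotation matrix whose columns are the frame's x, y, z axes.
In Python, from rig import env gives the robot as it stands. The module is installed in compiled form; this text tells all that it offers.
- The arm moves only by the tool jog_arm, never from a script. Its arguments are lists of equal length, an entry for each row: "hand": the finger opening in m, from 0 to 0.0854; "travel": the shift along the world's x, y, z in m, a list of three; "yaw": the turn about the world's z in rad. A call has exactly 5 rows; each row shifts and turns the commanded pose from where the row before left it; what a row does not reach is not made up. A row lasts 1/8 s, in which the tool goes at most 62.5 mm and 10.7 degrees, less where a joint would pass 70% of its speed; a pose out of reach is approached as far as the arm can. A call is refused whole if a number of a shift passes 0.0625 or a number of a turn 0.188, either way. A call with a gripper value outside its range is refused whole. The fingers move at their own pace and stop on an object; "grip_force" is the grip in N (left out, the last holds). Time passes only in rows, so rows that do not move let the fingers close, or fill a call up. It gives the time, the measured TCP pose, the force, the opening and the grip force at its end, in the units of the state.
- env.observe(): the state, without advancing time (a new reading comes with each control period).
- env.get_image(name): name is "side" or "top" or "wrist"; returns the picture (384x512x3 uint8, red, green, blue); there is no depth.
- env.calibration(name): a dict with "fx", "fy", "cx", "cy" (pixels), "position" and "rotation" of the camera in the world; the wrist camera has in their place "hand_eye" (4x4, takes a point from camera to tool coordinates, whose origin is the TCP and whose axes are the flange's). Camera axes: x right, y down, z forward; pixel columns grow to the right and rows downward; lengths in m; the calibration is good to about 2 mm. A picture is of the moment at which its call begins: read the wrist's pose just before it. calibration takes no time and is no camera call.
- env.close_job(): hands the job in; it is judged then, once.
The state is a dict: "time_s": time; "q": joint angles; "qvel": joint speeds; "joint_efforts": joint torques, N m; "position": TCP position; "tool_rot": TCP orientation; "ft_force": force on the tool from outside, world axes, zero at the start; "wrist_torque": the same for the moment, N m; "grip_width": finger opening in m; "gripper_force": force on a finger pad.
Only numpy, scipy, OpenCV 4.12 (cv2) and the standard library are available. Lean on these libraries where they do the work, as an engineer would, in place of code of your own. Each camera call takes 0.05 s, during which the arm holds its last target. There are 200 camera calls.

TASK

Pick up the longer of the two optical cells and stand it on the photometer's stage, centred between lamp and detector, with its clear end windows facing the lamp and the detector so that the light passes straight through its length. It is glass, so lower it onto the stage before letting go rather than dropping it, and leave the shorter cell where it is.

Things in the scene. Friction and masses are not known exactly. Their poses are not given: they have to be found in the camera images.
- long_cell: the longer optical cell: closed upright glass block 40 mm wide (its x), 90 mm long (its y), 50 mm high, plus two round stoppers 5 mm high on its white lid; 0.16 kg, loose. Its long sides (+x, -x) are frosted, for gripping; its ends (+y, -y) are the clear windows. Origin: centre of its underside; z up. It may stand either way round on the stage.
- short_cell: the shorter optical cell, of the same make: 40 mm (its x) by 45 mm (its y), 50 mm high, one stopper. Origin: centre of its underside. Not wanted; it stands loose on the bench.
- photometer: open photometer, fixed: base plate 110 mm (its x) by 300 mm (its y), 8 mm thick; white lamp housing at its +y end, grey detector housing at its -y end, low black stage between. Housings 90 mm (x) by 60 mm (y), tops 83 mm above the bench, inner faces 180 mm apart, each with a lens tube standing 8 mm out over the plate. The light runs along y, 41 mm above the bench. Origin: centre of its underside.
- stage (a point): centre of the stage's flat upper surface, 16 mm above the bench, midway between lamp and detector; axes as the photometer's (y along the light path, z up). The stage is flat without rims, 80 mm (x) by 130 mm (y); small white corner marks show the cell's place.

How it is judged:
By the outcome, as a careful person would: the job done as asked, in the order asked, and still so for the second after the job is handed in, with the robot touching nothing.
It also fails if it takes over 32 s, if anything falls off the work surface, if the arm or the gripper's body presses on something with over 40 N, if the wrist force passes 120 N, or if a joint passes its speed limit or range.

## Working session

There is one attempt and no reset: what is moved stays moved. The work goes in short steps, Python scripts to look and compute and a tool call to move; the robot and the scene stay as the last step left them, time stands still between calls to the robot, and variables do not carry over. Pictures are saved under pics/ and viewed, at most 10 in all, crops included, and the job is handed in when it is done.

Besides the shell and the picture viewer there is one more tool, called after "Call:" as name([rows], argument=value, ...), one row to a line, values as JSON. jog_arm: Moves the arm, as the interface text tells. Its arguments: {"type":"object","properties":{"hand":{"type":"array"},"travel":{"type":"array"},"yaw":{"type":"array"},"grip_force":{"type":"number"}},"required":["hand","travel","yaw"]}

```bash
mkdir -p pics
python3 - <<'E'
from rig import env
import cv2,numpy as np
np.set_printoptions(precision=4,suppress=True)
s=env.observe();print(s['time_s'],s['position'],s['tool_rot'],s['grip_width'],env.finger_overhang)
for n in("top","side"):
    c=env.calibration(n);print(n,c)
    cv2.imwrite(f"pics/{n}0.png",cv2.resize(env.get_image(n)[:,:,::-1],(800,600),interpolation=cv2.INTER_CUBIC))
print(env.calibration("wrist"))
E
```

```text
0.0 [ 0.192  -0.5151  0.2477] [[ 0.937   0.3492 -0.0002]
 [ 0.3492 -0.937   0.0014]
 [ 0.0003 -0.0014 -1.    ]] 0.08543492521657856 0.017
top {'fx': 446.81787960436645, 'fy': 446.81787960436645, 'cx': 247.59528807609024, 'cy': 192.04703721125694, 'position': array([ 0.3577, -0.0972,  1.4352]), 'rotation': array([[-0.0257, -0.9924,  0.1206],
       [-0.9994,  0.0286,  0.0218],
       [-0.0251, -0.12  , -0.9925]])}
side {'fx': 412.54528092308266, 'fy': 412.54528092308266, 'cx': 251.05738055557796, 'cy': 195.4460333510837, 'position': array([0.1029, 0.6494, 0.7282]), 'rotation': array([[-0.8554, -0.3247,  0.4036],
       [-0.518 ,  0.5356, -0.6669],
       [ 0.0004, -0.7795, -0.6264]])}
{'fx': 277.85218500447166, 'fy': 277.85218500447166, 'cx': 255.62590448661675, 'cy': 193.7132211879854, 'hand_eye': array([[-0.0003, -0.96  , -0.2801,  0.0705],
       [ 1.    , -0.0006,  0.0007,  0.0006],
       [-0.0008, -0.2801,  0.96  , -0.1251],
       [ 0.    ,  0.    ,  0.    ,  1.    ]])}
```

View pics/top0.png

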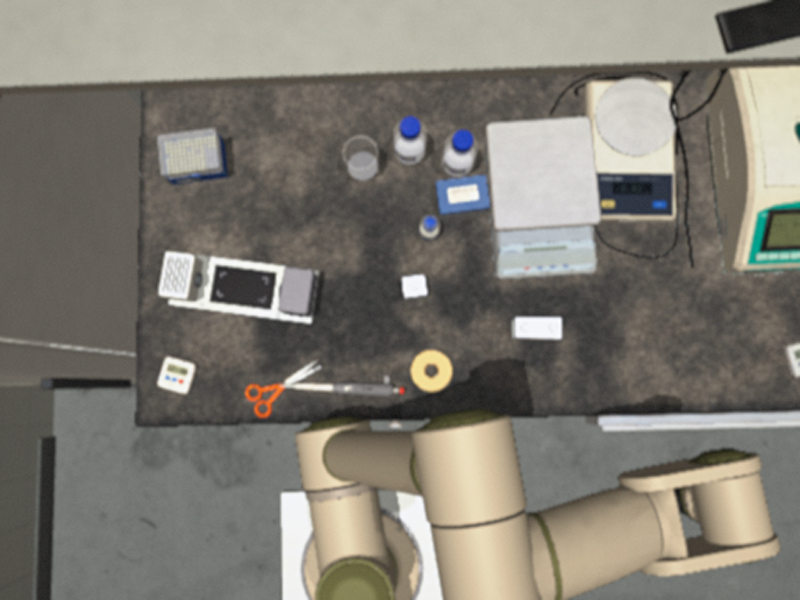

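View pics/side0.png

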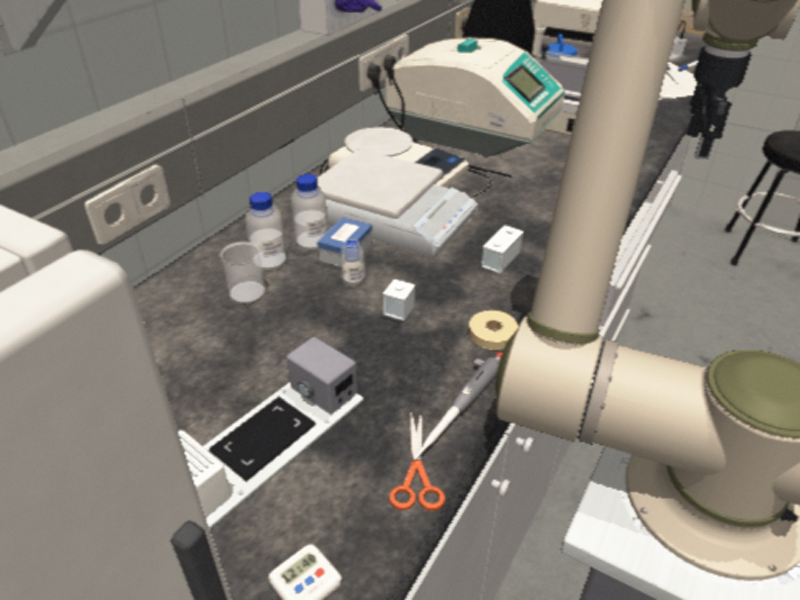

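Top view: the long cell is at about (537,328), the short cell at (414,286), and the photometer stage at (244,286), with the lamp on the left and detector on the right. Next I'll enlarge these for corner measurements.

```bash
cat > h.py <<'E'
from rig import env
import cv2,numpy as np
np.set_printoptions(precision=4,suppress=True)
def back(c,uv,z,R=None,p=None):
    R=c['rotation'] if R is None else R; p=c['position'] if p is None else p
    uv=np.atleast_2d(np.float64(uv))
    d=np.c_[(uv[:,0]-c['cx'])/c['fx'],(uv[:,1]-c['cy'])/c['fy'],np.ones(len(uv))]@R.T
    return p+d*((z-p[2])/d[:,2])[:,None]
def wristpose():
    c=env.calibration("wrist");s=env.observe();H=c['hand_eye']
    return c,s['tool_rot']@H[:3,:3],s['position']+s['tool_rot']@H[:3,3]
E
python3 - <<'E'
from h import *
im=env.get_image("top")[:,:,::-1]
a=cv2.resize(im[155:215,95:215],(800,400),interpolation=cv2.INTER_CUBIC)
b=cv2.resize(im[195:225,315:375],(400,200),interpolation=cv2.INTER_CUBIC)
o=np.zeros((600,800,3),np.uint8);o[:400]=a;o[400:,:400]=b
cv2.imwrite("pics/crop.png",o)
c=env.calibration("top")
print(back(c,np.array([[513,317],[562,318],[562,339],[513,338]])*.64,.05))
print(back(c,[[244*.64,286*.64]],.016))
E
```

```text
[[ 0.485  -0.3161  0.05  ]
 [ 0.4803 -0.4126  0.05  ]
 [ 0.4387 -0.4103  0.05  ]
 [ 0.4434 -0.3141  0.05  ]]
[[0.5679 0.2281 0.016 ]]
```

View pics/crop.png

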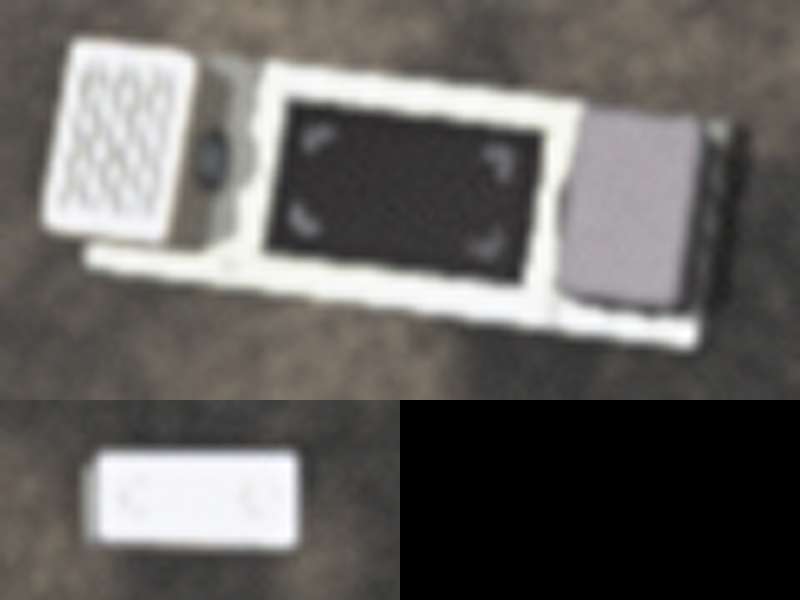

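Crop: stage corners are at (288,100), (547,130), (524,283) and (263,250). The long cell's lid runs x 97–299, y 452–548.

Run:
```python
from h import *
c=env.calibration("top");k=3/20
S=np.array([[288,100],[547,130],[524,283],[263,250]])*k+[94.5,154.5]
L=np.array([[97,52],[299,52],[299,148],[97,148]])*k+[314.5,194.5]
for n,q,z in(("stage",S,.016),("long",L,.05)):
    P=back(c,q,z);d=P[0]+P[3]-P[1]-P[2]; e=P[0]+P[1]-P[2]-P[3]
    print(n,P.mean(0),np.degrees(np.arctan2(-d[0],d[1])),np.linalg.norm(d)/2,np.degrees(np.arctan2(e[1],e[0])),np.linalg.norm(e)/2)
s=env.observe();print(s['time_s'])
```

```text
stage [0.5679 0.2309 0.016 ] -8.58902359068064 0.1278433578829258 -9.048954166704114 0.07461511319718828
long [ 0.4631 -0.364   0.05  ] -1.5925116725957258 0.09321432171306565 -2.9538599269571124 0.044652839432527514
0.15
```

Call:
jog_arm([
  [0.033, 0.018, 0],
  [0.033, 0.018, 0],
  [0.033, 0.018, 0],
  [0.033, 0.018, 0],
  [0.033, 0.018, 0],
], hand=[0.085, 0.085, 0.085, 0.085, 0.085], yaw=[0.148, 0.148, 0.148, 0.148, 0.148])

```text
time_s: 0.78
position: [0.3581, -0.4246, 0.2481]
tool_rot: [[0.452, 0.892, -0.0], [0.892, -0.452, 0.0], [0.0, -0.0, -1.0]]
ft_force: [-0.4, 0.3, -1.3]
grip_width: 0.0856
gripper_force: 0.0
```

Call:
jog_arm([
  [0.035, 0.02, -0.01],
  [0.035, 0.02, -0.01],
  [0.035, 0.02, -0.02],
  [0, 0, 0],
  [0, 0, 0],
], hand=[0.085, 0.085, 0.085, 0.085, 0.085], yaw=[0.148, 0.148, 0.148, 0, 0])

```text
time_s: 1.4
position: [0.4618, -0.3656, 0.2084]
tool_rot: [[0.031, 1.0, -0.0], [1.0, -0.031, -0.0], [-0.0, -0.0, -1.0]]
ft_force: [0.0, -0.3, 0.3]
grip_width: 0.085
gripper_force: 0.0
```

Run:
```python
from h import *
c,R,p=wristpose();s=env.observe();print(s['time_s'],s['position'],s['tool_rot'])
np.savez("w1",R=R,p=p)
cv2.imwrite("pics/w1.png",cv2.resize(env.get_image("wrist")[:,:,::-1],(800,600),interpolation=cv2.INTER_CUBIC))
```

```text
1.4 [ 0.4618 -0.3656  0.2084] [[ 0.0312  0.9995 -0.0003]
 [ 0.9995 -0.0312 -0.0001]
 [-0.0001 -0.0003 -1.    ]]
```

View pics/w1.png

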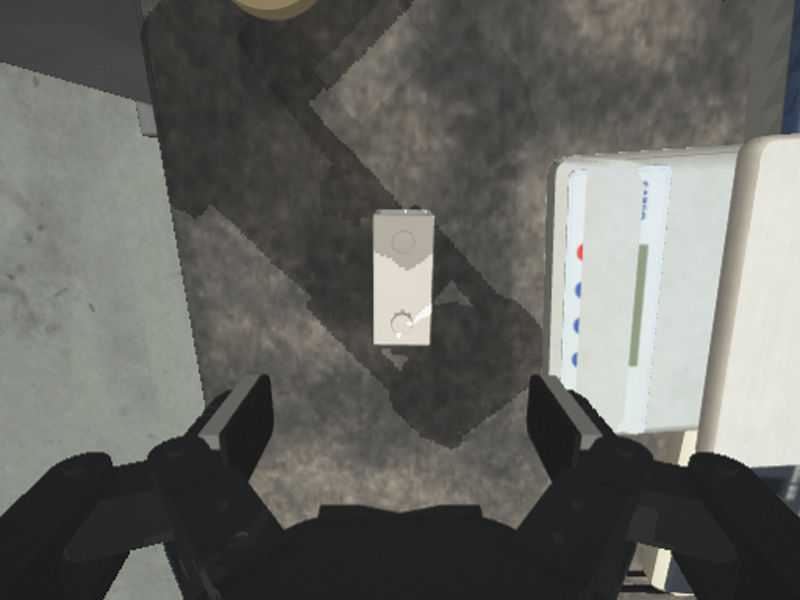

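Wrist view: the long cell's lid corners are at (374,214), (434,214), (431,345) and (374,345). The lid sits between the fingers, and the balance is clear to the right.

Run:
```python
from h import *
c,R,p=wristpose()
L=np.array([[374,214],[434,214],[431,345],[374,345]])*.64-.18
P=back(c,L,.05,R,p);print(P)
d=P[0]+P[1]-P[2]-P[3];e=P[1]+P[2]-P[0]-P[3]
s=env.observe()
print(P.mean(0),np.degrees(np.arctan2(-d[0],d[1])),np.linalg.norm(d)/2,np.degrees(np.arctan2(e[1],e[0])),np.linalg.norm(e)/2, P.mean(0)-s['position'])
```

```text
[[ 0.4462 -0.3186  0.05  ]
 [ 0.4847 -0.3199  0.05  ]
 [ 0.4817 -0.4101  0.05  ]
 [ 0.4418 -0.4088  0.05  ]]
[ 0.4636 -0.3644  0.05  ] -2.349096612686967 0.09029767950725967 -1.845989291020451 0.039263056335285026 [ 0.002   0.0016 -0.1587]
```

Call:
jog_arm([
  [0.002, 0.001, -0.04],
  [0, 0, -0.04],
  [0, 0, -0.04],
  [0, 0, -0.03],
  [0, 0, -0.01],
], hand=[0.085, 0.085, 0.085, 0.085, 0.085], yaw=[0, 0, 0, 0, 0])

```text
time_s: 2.08
position: [0.4631, -0.3648, 0.0474]
tool_rot: [[0.032, 0.999, -0.001], [0.999, -0.032, 0.001], [0.001, -0.001, -1.0]]
ft_force: [0.4, 0.3, -0.3]
grip_width: 0.0851
gripper_force: 0.0
```

Call:
jog_arm([
  [0, 0, -0.01],
  [0, 0, -0.007],
  [0, 0, 0],
  [0, 0, 0],
  [0, 0, 0],
], hand=[0.085, 0.085, 0.085, 0.06, 0.03], yaw=[0, 0, 0, 0, 0], grip_force=30)

```text
time_s: 2.7
position: [0.4643, -0.3645, 0.0318]
tool_rot: [[0.03, 1.0, 0.001], [1.0, -0.03, -0.001], [-0.001, 0.001, -1.0]]
ft_force: [-0.3, 0.1, 0.4]
grip_width: 0.051
gripper_force: 0.0
```

Call:
jog_arm([
  [0, 0, 0],
  [0, 0, 0],
  [0, 0, 0],
  [0, 0, 0],
  [0, 0, 0],
], hand=[0.03, 0.03, 0.03, 0.03, 0.03], yaw=[0, 0, 0, 0, 0])

```text
time_s: 3.32
position: [0.4643, -0.3645, 0.0318]
tool_rot: [[0.03, 1.0, 0.001], [1.0, -0.03, -0.001], [-0.001, 0.001, -1.0]]
ft_force: [0.4, 0.1, 5.9]
grip_width: 0.0399
gripper_force: 32.0
```

Call:
jog_arm([
  [0, 0, 0.01],
  [0, 0, 0.03],
  [0, 0, 0.04],
  [0, 0, 0.045],
  [0, 0, 0.035],
], hand=[0.03, 0.03, 0.03, 0.03, 0.03], yaw=[0, 0, 0, 0, 0])

```text
time_s: 3.95
position: [0.464, -0.3642, 0.1933]
tool_rot: [[0.03, 1.0, 0.0], [1.0, -0.03, -0.001], [-0.001, 0.0, -1.0]]
ft_force: [-0.4, -0.3, -1.5]
grip_width: 0.0399
gripper_force: 31.3
```

Call:
jog_arm([
  [0, 0.015, 0.01],
  [0, 0.03, 0],
  [0, 0.04, 0],
  [0.005, 0.045, 0],
  [0.005, 0.045, 0],
], hand=[0.03, 0.03, 0.03, 0.03, 0.03], yaw=[0, 0, 0, 0, 0])

```text
time_s: 4.58
position: [0.4732, -0.1867, 0.2]
tool_rot: [[0.03, 1.0, -0.002], [1.0, -0.03, 0.002], [0.002, -0.002, -1.0]]
ft_force: [1.2, 0.5, -2.5]
grip_width: 0.0397
gripper_force: 31.4
```

Call:
jog_arm([
  [0.01, 0.045, 0],
  [0.01, 0.045, 0],
  [0.01, 0.045, 0],
  [0.01, 0.045, 0],
  [0.01, 0.045, 0],
], hand=[0.03, 0.03, 0.03, 0.03, 0.03], yaw=[-0.024, -0.024, -0.024, -0.024, -0.024])

```text
time_s: 5.2
position: [0.523, 0.038, 0.2]
tool_rot: [[0.15, 0.989, -0.003], [0.989, -0.15, 0.001], [0.0, -0.003, -1.0]]
ft_force: [-0.5, -0.4, -1.6]
grip_width: 0.0396
gripper_force: 31.3
```

Call:
jog_arm([
  [0.01, 0.04, 0],
  [0.01, 0.03, 0],
  [0.005, 0.015, 0],
  [0, 0, 0],
  [0, 0, 0],
], hand=[0.03, 0.03, 0.03, 0.03, 0.03], yaw=[0, 0, 0, 0, 0])

```text
time_s: 5.82
position: [0.5487, 0.1198, 0.201]
tool_rot: [[0.15, 0.989, -0.001], [0.989, -0.15, -0.0], [-0.0, -0.001, -1.0]]
ft_force: [-0.7, 0.2, -1.3]
grip_width: 0.0395
gripper_force: 31.3
```

Run:
```python
from h import *
s=env.observe();print(s['time_s'],s['position'],s['tool_rot'],s['grip_width'])
cv2.imwrite("pics/w2.png",cv2.resize(env.get_image("wrist")[:,:,::-1],(800,600),interpolation=cv2.INTER_CUBIC))
```

```text
5.825 [0.5487 0.1198 0.201 ] [[ 0.1502  0.9886 -0.0009]
 [ 0.9886 -0.1502 -0.0003]
 [-0.0004 -0.0008 -1.    ]] 0.03954021013405455
```

View pics/w2.png

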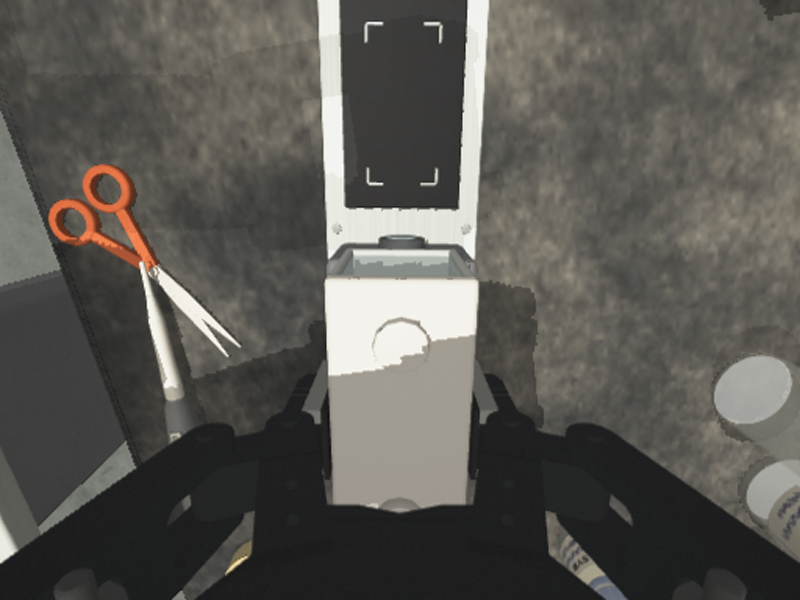

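Wrist view: the mark corners are at (365,23), (441,23), (438,185) and (368,185). The held cell's lid front edge runs (326,278)–(478,278), and its sides reach (330,503) and (474,503).

Run:
```python
from h import *
c,R,p=wristpose();s=env.observe()
f=lambda a:np.array(a)*.64-.18
def rep(n,P):
    d=P[0]+P[1]-P[2]-P[3];e=P[1]+P[2]-P[0]-P[3]
    print(n,P.mean(0),np.degrees(np.arctan2(-d[0],d[1])),np.linalg.norm(d)/2,np.degrees(np.arctan2(e[1],e[0])),np.linalg.norm(e)/2)
rep("marks",back(c,f([[365,23],[441,23],[438,185],[368,185]]),.016,R,p))
rep("lid(back cut)",back(c,f([[326,278],[478,278],[474,503],[330,503]]),s['position'][2]+.0182,R,p))
F=back(c,f([[326,278],[478,278]]),s['position'][2]+.0182,R,p).mean(0)
y=s['tool_rot'][:,0]; print("cell centre from front edge",F-.045*y, "tcp",s['position'], "y off",(F-.045*y-s['position'])@y)
```

```text
marks [0.5677 0.2314 0.016 ] -8.558259501328951 0.09794724866383532 -8.682631086719846 0.047946986575327574
lid(back cut) [0.5509 0.1309 0.2194] -8.595504408905814 0.06838460709681372 -8.673024224926037 0.04053152971302283
cell centre from front edge [0.5492 0.1202 0.2194] tcp [0.5488 0.1197 0.2012] y off 0.0005962596461016194
```

Call:
jog_arm([
  [0.0035, 0.021, 0],
  [0.006, 0.036, 0],
  [0.006, 0.036, 0],
  [0.003, 0.018, 0],
  [0, 0, 0],
], hand=[0.03, 0.03, 0.03, 0.03, 0.03], yaw=[0, 0, 0, 0, 0])

```text
time_s: 6.5
position: [0.5676, 0.2316, 0.2011]
tool_rot: [[0.149, 0.989, -0.0], [0.989, -0.149, -0.0], [-0.0, -0.0, -1.0]]
ft_force: [0.1, -0.3, -1.8]
grip_width: 0.0395
gripper_force: 31.3
```

Call:
jog_arm([
  [0, 0, -0.02],
  [0, 0, -0.04],
  [0, 0, -0.04],
  [0, 0, -0.03],
  [0, 0, -0.013],
], hand=[0.03, 0.03, 0.03, 0.03, 0.03], yaw=[0, 0, 0, 0, 0])

```text
time_s: 7.12
position: [0.5672, 0.2301, 0.057]
tool_rot: [[0.151, 0.989, -0.002], [0.989, -0.151, -0.001], [-0.001, -0.002, -1.0]]
ft_force: [-0.5, -0.0, -1.8]
grip_width: 0.0396
gripper_force: 31.3
```

Call:
jog_arm([
  [0, 0, -0.004],
  [0, 0, 0],
  [0, 0, 0],
  [0, 0, 0],
  [0, 0, 0],
], hand=[0.03, 0.03, 0.03, 0.03, 0.03], yaw=[0, 0, 0, 0, 0])

```text
time_s: 7.75
position: [0.5677, 0.2317, 0.0547]
tool_rot: [[0.149, 0.989, 0.001], [0.989, -0.149, 0.0], [0.0, 0.001, -1.0]]
ft_force: [0.2, -0.6, -2.4]
grip_width: 0.0397
gripper_force: 31.3
```

Run:
```python
from h import *
s=env.observe();print(s['time_s'],s['position'],s['ft_force'],s['grip_width'])
im=env.get_image("wrist")[:,:,::-1]
cv2.imwrite("pics/w3.png",cv2.resize(im,(800,600),interpolation=cv2.INTER_CUBIC))
```

```text
7.75 [0.5677 0.2317 0.0547] [ 0.2277 -0.6308 -2.3572] 0.03971720151407823
```

View pics/w3.png

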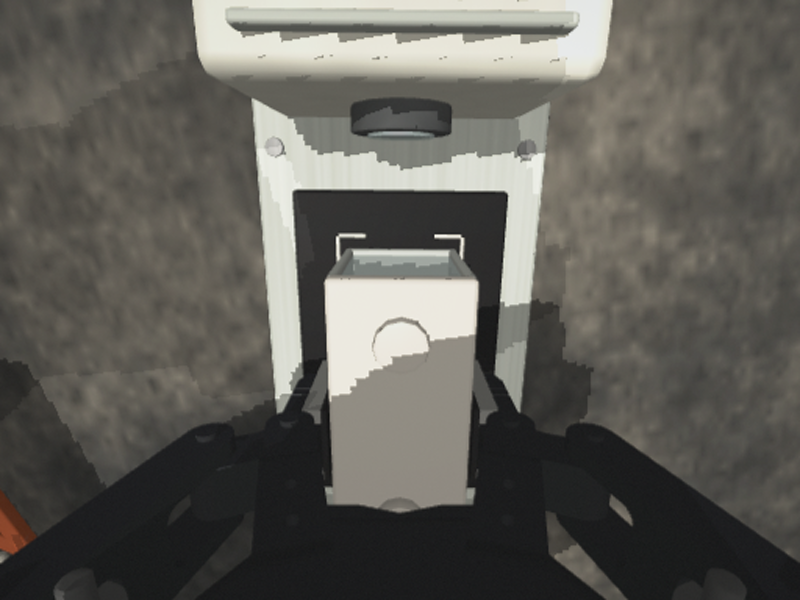

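Wrist view: the cell front (345–457 at row 250) sits centred between the marks (338–464), just behind the far mark line at row 235. It is aligned with the light path and about 7 mm above the stage, so I'll lower it.

Call:
jog_arm([
  [0, 0, -0.002],
  [0, 0, -0.002],
  [0, 0, -0.0015],
  [0, 0, -0.001],
  [0, 0, 0],
], hand=[0.03, 0.03, 0.03, 0.03, 0.03], yaw=[0, 0, 0, 0, 0])

```text
time_s: 8.43
position: [0.5676, 0.2317, 0.0478]
tool_rot: [[0.149, 0.989, 0.0], [0.989, -0.149, 0.0], [0.0, 0.0, -1.0]]
ft_force: [0.0, 0.6, -2.9]
grip_width: 0.0397
gripper_force: 31.4
```

Call:
jog_arm([
  [0, 0, -0.0003],
  [0, 0, 0],
  [0, 0, 0],
  [0, 0, 0],
  [0, 0, 0],
], hand=[0.03, 0.03, 0.03, 0.03, 0.03], yaw=[0, 0, 0, 0, 0])

```text
time_s: 9.05
position: [0.5676, 0.2317, 0.0478]
tool_rot: [[0.149, 0.989, 0.0], [0.989, -0.149, 0.0], [0.0, 0.0, -1.0]]
ft_force: [-2.4, -0.8, 5.2]
grip_width: 0.0395
gripper_force: 31.9
```

Contact shows in the wrist force, so I'm releasing.

Call:
jog_arm([
  [0, 0, 0],
  [0, 0, 0],
  [0, 0, 0],
  [0, 0, 0],
  [0, 0, 0],
], hand=[0.044, 0.05, 0.06, 0.07, 0.08], yaw=[0, 0, 0, 0, 0])

```text
time_s: 9.68
position: [0.5676, 0.2317, 0.0475]
tool_rot: [[0.149, 0.989, 0.0], [0.989, -0.149, -0.0], [-0.0, 0.0, -1.0]]
ft_force: [-0.5, -0.5, -0.6]
grip_width: 0.0798
gripper_force: 0.0
```

Call:
jog_arm([
  [0, 0, 0],
  [0, 0, 0.005],
  [0, 0, 0.02],
  [0, 0, 0.04],
  [0, 0, 0.05],
], hand=[0.08, 0.08, 0.08, 0.08, 0.08], yaw=[0, 0, 0, 0, 0])

```text
time_s: 10.3
position: [0.5672, 0.2316, 0.1634]
tool_rot: [[0.15, 0.989, -0.002], [0.989, -0.15, -0.0], [-0.001, -0.002, -1.0]]
ft_force: [0.6, 0.4, 0.6]
grip_width: 0.0801
gripper_force: 0.0
```

Call:
jog_arm([
  [0, -0.01, 0.04],
  [0, -0.02, 0.02],
  [0, -0.02, 0],
  [0, 0, 0],
  [0, 0, 0],
], hand=[0.08, 0.08, 0.08, 0.08, 0.08], yaw=[0, 0, 0, 0, 0])

```text
time_s: 10.92
position: [0.5673, 0.1818, 0.2214]
tool_rot: [[0.15, 0.989, -0.002], [0.989, -0.15, 0.0], [-0.0, -0.002, -1.0]]
ft_force: [0.2, 0.7, -0.7]
grip_width: 0.0798
gripper_force: 0.0
```

Run:
```python
from h import *
s=env.observe();print(s['time_s'],s['position'],s['ft_force'],s['grip_width'])
im=env.get_image("wrist")[:,:,::-1]
cv2.imwrite("pics/w4.png",cv2.resize(im,(800,600),interpolation=cv2.INTER_CUBIC))
```

```text
10.925 [0.5673 0.1818 0.2214] [ 0.1908  0.6961 -0.6697] 0.07977752681173556
```

View pics/w4.png

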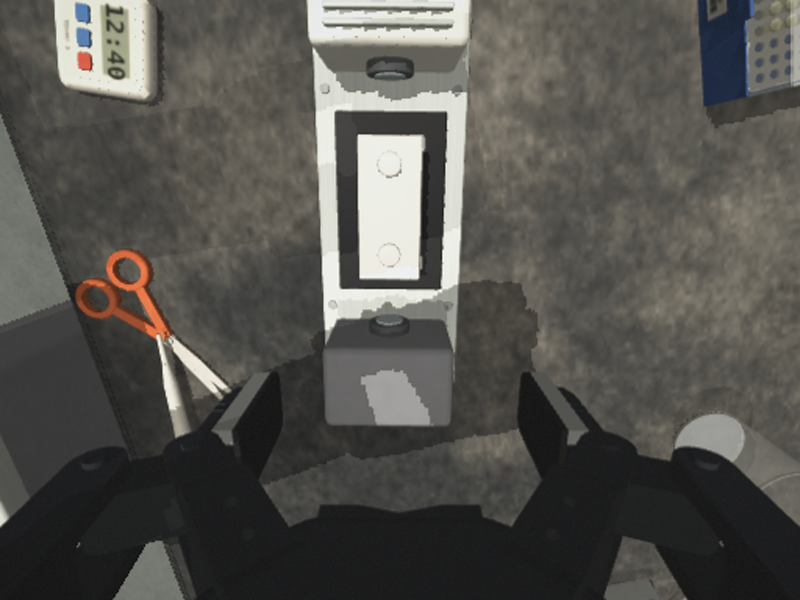

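Wrist view: the cell stands on the stage with its lid corners at about (358,135), (423,135), (420,280) and (358,280). The stage corners are (335,111), (447,111), (441,289) and (340,287). I'll check the centring numerically.

Run:
```python
from h import *
c,R,p=wristpose();f=lambda a:np.array(a)*.64-.18
r=[]
for n,q,z in(("lid",[[358,135],[423,135],[420,280],[358,280]],.066),("stage",[[335,111],[447,111],[441,289],[340,288]],.016)):
    P=back(c,f(q),z,R,p);d=P[0]+P[1]-P[2]-P[3];e=P[1]+P[2]-P[0]-P[3]
    print(n,P.mean(0),np.degrees(np.arctan2(-d[0],d[1])),np.linalg.norm(d)/2,np.linalg.norm(e)/2)
```

```text
lid [0.5678 0.2316 0.066 ] -9.573066874088529 0.09002638312346178 0.040224706567177644
stage [0.5675 0.2323 0.016 ] -9.090299150648177 0.12869246526211106 0.07903169611655374
```

Centred to within 1 mm and aligned to within 1°, with the arm clear, so I'm handing in.

```bash
python3 -c "
from rig import env
print(env.close_job())"
```

```text
the job is handed in; nothing more can be done
None
```

The long cell stands on the photometer's stage, within about 1 mm of centre and 1° of the light path by the last wrist picture; its windows face lamp and detector, it was lowered to contact before release, the short cell was left alone, and the job was handed in at about 11 s.

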